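# Close the gap for a butt weld on the welding turntable

### The job

On the welding turntable, set the loose steel tube section end to end with the clamped steel one so that the gap between them is closed: flush end faces, the two in line as one straight length, lying flat on the turntable, and let go. Leave the brass section where it lies.

Things in the scene. Friction and masses are not known exactly. Their poses are not given: they have to be found in the camera images.
- loose_steel: Loose grey steel rectangular tube section, 50 wide (x) x 80 long (y) x 30 high (z), about 0.33 kg, lying on the turntable beyond one end of the clamped section, across a gap of 25 to 45 mm, a little askew. Free to slide or lift; either end may face the gap. Origin: centre of its underside; end faces at y = -40 and +40 mm.
- clamped: Same grey steel section (50 in x, 80 long in y, 30 high), fixed at the turntable's centre under a red strap (22 along y, 63 either side in x, two studs with brass nuts; highest point 48 mm above the turntable). Origin: centre of its underside, on the turntable's top; end faces at y = -40, +40 mm. The steel section belongs at the end on its own side, its centre 80 mm from here along y.
- loose_brass: Bystander: loose yellow brass tube section of the same shape and size (50 x 80 x 30 mm, length along its y), lying beyond the other end of the clamped section; not part of this weld, to be left where it lies. Which side is steel and which brass varies. Origin: centre of its underside.
- turntable: Fixed round dark welding turntable, 370 mm across, flat top 70 mm above the bench, on a green foot; does not turn. Origin: centre of its foot, on the bench; z up.
Mind the look-alikes: they are no part of the job. Leave any red or turquoise look-alike of the loose_steel alone.

How it is judged (in metres and radians):
At the end, for the whole second after the job is handed in: The loose steel section lies flat (within 0.1 rad, 10 mm in height), at rest on the turntable against an end of the clamped section: gap closed to within 10 mm, within 12 mm sideways and 10 degrees of being in line. The brass section is within 15 mm of where it started ((y of loose_steel in the frame of clamped between 0.07 and 0.09 m or y of loose_steel in the frame of clamped between -0.09 and -0.07 m) and x of loose_steel in the frame of clamped between -0.012 and 0.012 m and z of loose_steel in the frame of clamped between -0.01 and 0.01 m and angle between the y axis of loose_steel and the y axis of clamped, either way round below 0.175 rad and angle between loose_steel's own z axis and vertical below 0.1 rad and distance of loose_brass from where it was at the start of the episode below 0.015 m and linear speed of loose_steel below 0.02 m/s); the robot touches nothing.
It fails at once if the brass section is moved by more than 15 mm (distance of loose_brass from where it was at the start of the episode above 0.015 m).
It also fails if it takes over 32 s, if anything falls off the work surface, if the arm or the gripper's body presses on something with over 40 N, if the wrist force passes 120 N, or if a joint passes its speed limit or range.

### The arm

A 6-joint arm with a two-finger parallel gripper is mounted at the origin on the work surface. World frame = base frame: x ahead of the robot, y to its left, z up, the work surface at z = 0. Lengths are in m, angles in degrees, forces in N, time in s.
With the tool pointing down it reaches from about 0.375 to 0.9 m from the base axis. Payload 3.1 kg.
Tool frame: the origin (TCP) lies midway between the tips of the shut fingers; the grasp point (between the pads) lies bot.hold_point_z behind it (bot.hold_point_z is the distance from the TCP to the grasp point, in m); z points along the fingers, y is the direction in which the jaws open and shut (so a half turn about z gives the same grasp; the last joint's range is limited). The gripper opens to 87 mm and grips with 3 to 60 N. Pads are 19 mm wide; open, the fingers measure 117 mm over their backs; the gripper's body (75 mm by 190 mm) begins 51 mm behind the grasp point.
Start: joints at [-82.133, 30.224, 82.088, -0, 67.689, -10.227], TCP at [0.194, -0.594, 0.223] pointing down, gripper open.
Joint ranges: [-176.69, 176.69], [-43.24, 126.21], [12.49, 139.97], [-82, 262], [0, 151.66], [-163.58, 163.58]. Speed limits (degrees/s): [159.86, 159.86, 180, 180, 180, 180].

### API

Orientations are given as a 3x3 rotation matrix whose columns are the frame's x, y, z axes.
In Python, from rig import bot, vision, hand_in gives the robot as it stands. The module is installed in compiled form; this text tells all that it offers.
- The arm moves only by the shell command python3 -m handwheel 'ROWS'. ROWS is JSON, a list of rows, each an object of numbers: "hand": the gripper's target within -1 to 1 (fully open at 1, half-way at 0, shut at -1); "dx", "dy", "dz": the shift along the world's x, y, z in cm; "wx", "wy", "wz": the turn, a rotation vector about the world's x, y, z in rad. In form: [{"hand": .., "dx": .., "dy": .., "dz": .., "wx": .., "wy": .., "wz": ..}, ...]. A call has 1 to 10 rows; each row shifts and turns the commanded pose from where the row before left it; what a row does not reach is not made up. A row lasts 1/10 s, in which the tool goes at most 50 mm and 8.59 degrees, less where a joint would pass 70% of its speed; a pose out of reach is approached as far as the arm can. A call with a gripper value outside its range is refused whole. The fingers move at their own pace and stop on an object; the grip force is fixed at half the most. Time passes only in rows, so rows that do not move let the fingers close. It gives the time, the measured TCP pose, the force and the opening at its end, in the units of the state.
- bot.read_state(): the state, without advancing time (a new reading comes with each control period).
- vision.capture(name): name is "scene" or "top" or "wrist"; returns (picture, depth): 480x640x3 uint8, red, green, blue; 480x640 float32, m along the optical axis (not along the pixel's ray), 0 where there is no reading.
- vision.get_calibration(name): a dict with "fx", "fy", "cx", "cy" (pixels), "k1" (the pictures are not rectified: a ray, as slopes to the right and down, at radius r is drawn at 1 + k1 r^2 times it, then the intrinsics apply), "rvec" (rotation vector, rad) and "tvec" (3), from world to camera coordinates, as OpenCV has them. Camera axes: x right, y down, z forward; pixel columns grow to the right and rows downward; lengths in m; the calibration is good to about 2 mm. A picture is of the moment at which its call begins: read the wrist's pose just before it. get_calibration takes no time and is no camera call; for the wrist camera it gives the pose at the moment of the call.
- hand_in(): hands the job in, once; it reports no verdict.
The state is a dict: "time_s": time; "joint_positions": joint angles; "qvel": joint speeds; "tau": joint torques, N m; "position": TCP position; "tcp_rot": TCP orientation; "force": force on the tool from outside, world axes, zero at the start; "moment": the same for the moment, N m; "opening": opening from 0.0 (shut) to 1.0 (fully open).
Only numpy, scipy, OpenCV 4.12 (cv2) and the standard library are available. Lean on these libraries where they do the work, as an engineer would, in place of code of your own. Each camera call takes 0.05 s, during which the arm holds its last target.

## Working session

There is one attempt and no reset: what is moved stays moved. The work goes in short steps, Python scripts to look and compute and a shell command to move; the robot and the scene stay as the last step left them, time stands still between calls to the robot, and variables do not carry over. Pictures are saved under pics/ and viewed, and the job is handed in when it is done.

```bash
mkdir -p pics; python3 - <<'E'
from rig import bot, vision
import cv2, numpy as np
s=bot.read_state();print(s['time_s'],s['position'],s['tcp_rot'],s['opening'],bot.hold_point_z)
for n in ['scene','top']:
    p,d=vision.capture(n); cv2.imwrite(f'pics/{n}0.png',p[:,:,::-1]); np.savez(f'{n}0.npz',p=p,d=d)
    print(n,vision.get_calibration(n))
E
```

```text
0.0 [ 0.1940263  -0.59335264  0.22158107] [[ 9.50560219e-01  3.10540143e-01 -2.99654811e-04]
 [ 3.10540066e-01 -9.50557945e-01  2.11186226e-03]
 [ 3.70978745e-04 -2.10050707e-03 -9.99997725e-01]] 1.0010902127814658 0.0187
scene {'fx': 447.3200116383817, 'fy': 447.3200116383817, 'cx': 320.1808506215427, 'cy': 236.19192123457637, 'k1': 0.038368715775328806, 'rvec': array([ 1.31374404,  2.11808335, -0.98183079]), 'tvec': array([ 0.14335346, -0.31854111,  1.57854672])}
top {'fx': 500.0540912005525, 'fy': 500.0540912005525, 'cx': 325.36624245313544, 'cy': 227.75955888630094, 'k1': -0.04853453365333672, 'rvec': array([ 2.14166843, -2.13457522,  0.1591531 ]), 'tvec': array([0.13513207, 0.58269033, 0.9966725 ])}
```

View pics/scene0.png

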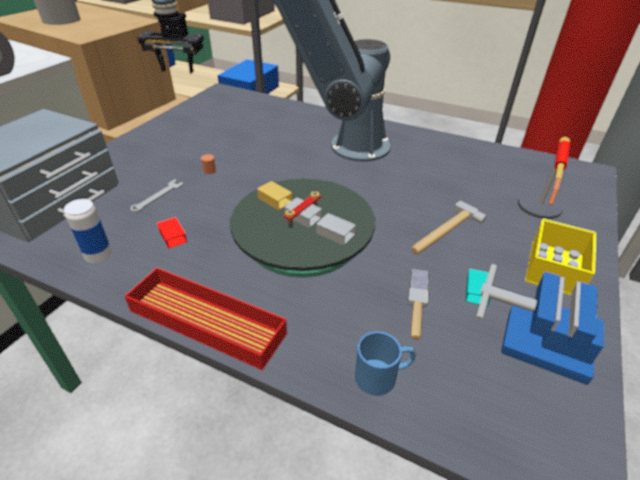

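View pics/top0.png

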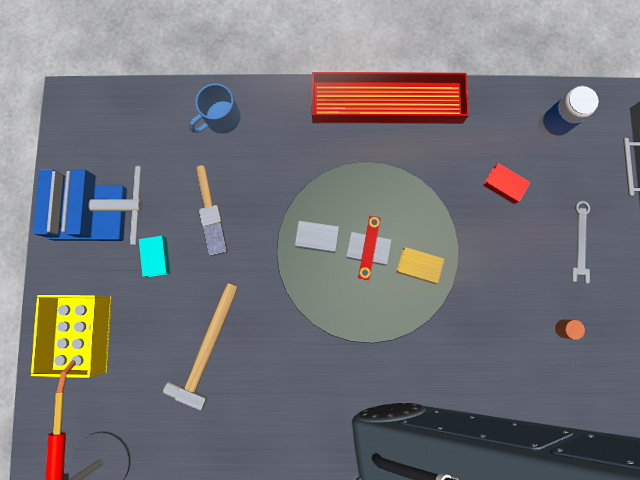

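The top view shows three candidates for the loose section besides the clamped one at (369,247). They are grey at (317,236), red at (507,183) and turquoise at (153,256); brass is at (421,265). The grey one fits: it is steel-coloured, on the turntable, and across a gap from the clamped section. I'll confirm it in a crop and measure.

```bash
cat > h.py <<'E'
import numpy as np, cv2
def ray(c,uv):
    uv=np.atleast_2d(uv).astype(float)
    K=np.array([[c['fx'],0,c['cx']],[0,c['fy'],c['cy']],[0,0,1]])
    n=cv2.undistortPoints(uv[:,None],K,np.array([c['k1'],0,0,0,0.]))[:,0]
    R=cv2.Rodrigues(c['rvec'])[0]; o=-R.T@c['tvec']
    return o,np.c_[n,np.ones(len(n))]@R
def onplane(c,uv,z):
    o,d=ray(c,uv); return o+d*((z-o[2])/d[:,2])[:,None]
def tri(c1,a,c2,b):
    o1,d1=ray(c1,a);o2,d2=ray(c2,b);out=[]
    for p,q in zip(d1,d2):
        t=np.linalg.lstsq(np.c_[p,-q],o2-o1,rcond=None)[0]
        x,y=o1+t[0]*p,o2+t[1]*q; out.append(np.r_[(x+y)/2,np.linalg.norm(x-y)])
    return np.array(out)
def depthpts(c,uv,z):
    uv=np.atleast_2d(uv); o,d=ray(c,uv); return o+d*np.asarray(z)[:,None]
E
python3 - <<'E'
import cv2,numpy as np
p=np.load('top0.npz')['p'];c=cv2.resize(p[200:300,280:460],None,fx=4,fy=4,interpolation=cv2.INTER_CUBIC);cv2.imwrite('pics/c_top.png',c[:,:,::-1])
p=np.load('scene0.npz')['p'];c=cv2.resize(p[165:275,225:385],None,fx=5,fy=5,interpolation=cv2.INTER_CUBIC);cv2.imwrite('pics/c_sc.png',c[:,:,::-1])
p=np.load('top0.npz')['p']
for u,v in [(317,236),(358,246),(383,250),(421,265),(310,270),(337,225)]: print(u,v,p[v,u])
E
```

```text
317 236 [179 185 195]
358 246 [177 182 193]
383 250 [183 189 198]
421 265 [224 183  82]
310 270 [123 134 122]
337 225 [120 132 119]
```

View pics/c_top.png

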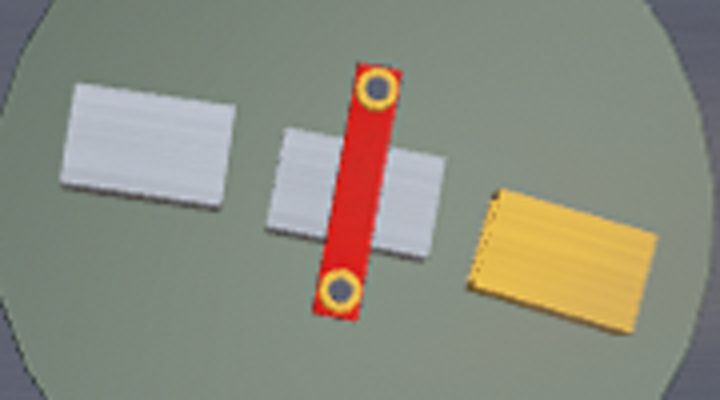

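View pics/c_sc.png

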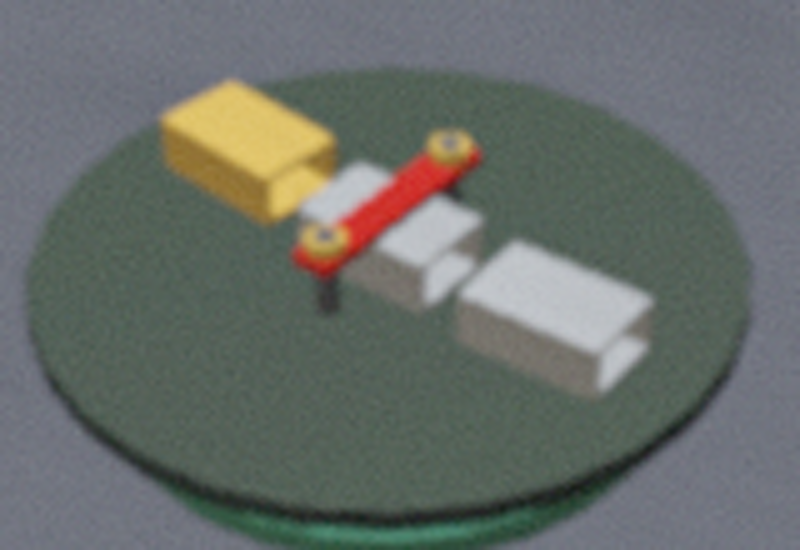

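Both crops confirm it: a grey tube at the left end, about 25–45 mm from the strapped one, with the brass on the other side.

```bash
python3 - <<'E'
from h import *
from rig import vision
ct=vision.get_calibration('top');cs=vision.get_calibration('scene')
T=np.array([[235,105],[221,206],[62,183],[76,84]])/4+[280,200]-.4
S=np.array([[460,297],[520,242],[655,300],[600,355]])/5+[225,165]-.4
print('tri\n',tri(ct,T,cs,S).round(4))
z=np.load('top0.npz');p=z['p'].astype(int);d=z['d']
r,g,b=p[...,0],p[...,1],p[...,2]
steel=((r>160)&(g>165)&(b>170)).astype(np.uint8)
brass=((r>190)&(b<120)&(g>140)).astype(np.uint8)
def show(m,roi,n,split=False):
    M=np.zeros_like(m);x0,y0,x1,y1=roi;M[y0:y1,x0:x1]=m[y0:y1,x0:x1]
    v,u=np.nonzero(M);zz=depthpts(ct,np.c_[u,v],d[v,u])
    h=np.median(zz[:,2]);P=onplane(ct,np.c_[u,v],.1)
    rc=cv2.minAreaRect((P[:,:2]*1000).astype(np.float32))
    print(n,len(u),'depth z',h.round(4),rc, P.mean(0).round(4)); print(cv2.boxPoints(rc).round(1).tolist())
show(steel,(285,215,343,262),'loose');show(steel,(344,225,400,275),'clamped');show(brass,(395,240,450,290),'brass')
E
```

```text
tri
 [[5.781e-01 1.115e-01 9.560e-02 1.100e-03]
 [5.274e-01 1.189e-01 9.740e-02 2.200e-03]
 [5.388e-01 1.968e-01 9.660e-02 1.200e-03]
 [5.885e-01 1.901e-01 9.640e-02 3.000e-04]]
loose 1004 depth z 0.1003 ((558.3357543945312, 154.11270141601562), (79.6726303100586, 49.409820556640625), 82.00634002685547) [0.5581 0.1539 0.1   ]
[[528.2999877929688, 118.0999984741211], [577.2999877929688, 111.19999694824219], [588.2999877929688, 190.10000610351562], [539.4000244140625, 197.0]]
clamped 724 depth z 0.1004 ((534.9503784179688, 51.56644058227539), (80.24533081054688, 49.639461517333984), 79.22161865234375) [0.5348 0.0518 0.1   ]
[[503.1000061035156, 16.799999237060547], [551.7999877929688, 7.5], [566.7999877929688, 86.30000305175781], [518.0999755859375, 95.5999984741211]]
brass 1058 depth z 0.1002 ((501.9317321777344, -48.99777603149414), (82.29536437988281, 49.49162673950195), 73.26182556152344) [ 0.5017 -0.0493  0.1   ]
[[466.3999938964844, -81.30000305175781], [513.7999877929688, -95.5], [537.5, -16.700000762939453], [490.1000061035156, -2.5]]
```

Two-view height is about 0.097 and depth gives 0.100, which agrees with the text. The loose section is at (558.3, 154.1) mm on an axis of 82.0°. The clamped one is at (535.0, 51.6) mm on 79.2°, so the target is about (549.9, 130.2). Moving above the loose section.

```bash
python3 -m handwheel '[{"hand":1,"dx":1.8,"dy":3.7,"dz":0,"wx":0,"wy":0,"wz":0.056},{"hand":1,"dx":1.8,"dy":3.7,"dz":0,"wx":0,"wy":0,"wz":0.056},{"hand":1,"dx":1.8,"dy":3.7,"dz":0,"wx":0,"wy":0,"wz":0.056},{"hand":1,"dx":1.8,"dy":3.7,"dz":0,"wx":0,"wy":0,"wz":0.056},{"hand":1,"dx":1.8,"dy":3.7,"dz":0,"wx":0,"wy":0,"wz":0.056},{"hand":1,"dx":1.8,"dy":3.7,"dz":0,"wx":0,"wy":0,"wz":0.056},{"hand":1,"dx":1.8,"dy":3.7,"dz":0,"wx":0,"wy":0,"wz":0.056},{"hand":1,"dx":1.8,"dy":3.7,"dz":0,"wx":0,"wy":0,"wz":0.056},{"hand":1,"dx":1.8,"dy":3.7,"dz":0,"wx":0,"wy":0,"wz":0.056},{"hand":1,"dx":1.8,"dy":3.7,"dz":0,"wx":0,"wy":0,"wz":0.056}]'
python3 -m handwheel '[{"hand":1,"dx":1.8,"dy":3.7,"dz":0,"wx":0,"wy":0,"wz":0.056},{"hand":1,"dx":1.8,"dy":3.7,"dz":0,"wx":0,"wy":0,"wz":0.056},{"hand":1,"dx":1.8,"dy":3.7,"dz":0,"wx":0,"wy":0,"wz":0.056},{"hand":1,"dx":1.8,"dy":3.7,"dz":0,"wx":0,"wy":0,"wz":0.056},{"hand":1,"dx":1.8,"dy":3.7,"dz":0,"wx":0,"wy":0,"wz":0.056},{"hand":1,"dx":1.8,"dy":3.7,"dz":0,"wx":0,"wy":0,"wz":0.056},{"hand":1,"dx":1.8,"dy":3.7,"dz":0,"wx":0,"wy":0,"wz":0.056},{"hand":1,"dx":1.8,"dy":3.7,"dz":0,"wx":0,"wy":0,"wz":0.056},{"hand":1,"dx":1.8,"dy":3.7,"dz":0,"wx":0,"wy":0,"wz":0.056},{"hand":1,"dx":0,"dy":0,"dz":0,"wx":0,"wy":0,"wz":0.056}]'
python3 - <<'E'
from rig import bot, vision
import cv2, numpy as np
s=bot.read_state();print(s['time_s'],s['position'],s['tcp_rot'].round(4),s['force'])
R=s['tcp_rot'];print('jaw angle',np.degrees(np.arctan2(R[1,1],R[0,1])))
p,d=vision.capture('wrist');cv2.imwrite('pics/w1.png',p[:,:,::-1])
c=vision.get_calibration('wrist');np.savez('w1.npz',p=p,d=d,c=c)
E
```

```text
time_s: 1.1
position: [0.3744, -0.2224, 0.2224]
tcp_rot: [[0.639, 0.769, -0.0], [0.769, -0.639, 0.0], [0.0, -0.0, -1.0]]
force: [1.1, -1.0, 0.6]
opening: 1.001
time_s: 2.1
position: [0.538, 0.1131, 0.2224]
tcp_rot: [[0.128, 0.992, 0.002], [0.992, -0.128, 0.002], [0.002, 0.002, -1.0]]
force: [-1.0, 0.3, 0.2]
opening: 0.998
2.1 [0.53803332 0.11313981 0.22235254] [[ 0.1275  0.9918  0.0023]
 [ 0.9918 -0.1275  0.0017]
 [ 0.0019  0.0021 -1.    ]] [-0.97489701  0.28120191  0.17061901]
jaw angle -7.327632313535549
```

View pics/w1.png

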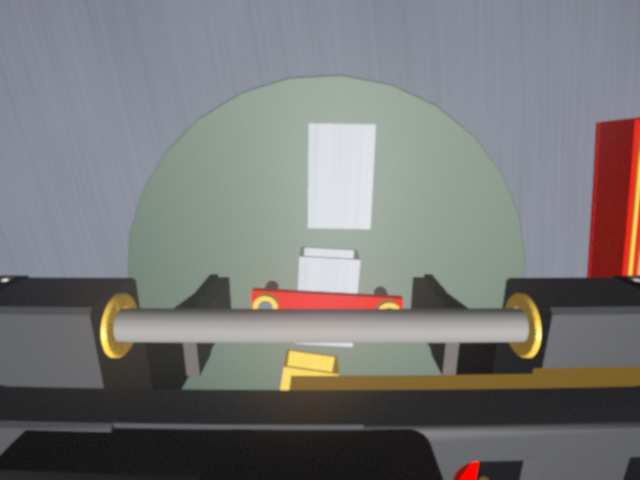

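The wrist view shows the loose tube at (341,176), its end facing the clamped one at (330,255), with the strap below that. I'll measure again from here.

```bash
python3 - <<'E'
from h import *
z=np.load('w1.npz',allow_pickle=True);p=z['p'].astype(int);d=z['d'];c=z['c'].item()
r,g,b=p[...,0],p[...,1],p[...,2]
m=((r>165)&(g>170)&(b>170)).astype(np.uint8)
for n,(x0,y0,x1,y1) in {'loose':(295,110,390,240),'clampedend':(290,240,370,292)}.items():
    M=np.zeros_like(m);M[y0:y1,x0:x1]=m[y0:y1,x0:x1]
    n_,l,st,_=cv2.connectedComponentsWithStats(M);k=1+st[1:,4].argmax();v,u=np.nonzero(l==k)
    P3=depthpts(c,np.c_[u,v],d[v,u]);t=np.abs(P3[:,2]-np.percentile(P3[:,2],70))<.006
    P=onplane(c,np.c_[u,v][t],.1);rc=cv2.minAreaRect((P[:,:2]*1000).astype(np.float32))
    print(n,st[k],np.median(P3[t,2]),rc);print(cv2.boxPoints(rc).round(1).tolist())
E
```

```text
loose [ 307  122   70  108 7257] 0.1002194931010052 ((556.5498657226562, 153.9960479736328), (80.35856628417969, 50.16914367675781), 81.67009735107422)
[[525.9000244140625, 117.9000015258789], [575.5, 110.5999984741211], [587.2000122070312, 190.10000610351562], [537.5999755859375, 197.39999389648438]]
clampedend [ 297  247   65   45 2589] 0.10044553206986828 ((537.8357543945312, 76.3067626953125), (30.506725311279297, 50.018619537353516), 79.37095642089844)
[[510.3999938964844, 65.9000015258789], [559.5999755859375, 56.70000076293945], [565.2000122070312, 86.69999694824219], [516.0999755859375, 95.9000015258789]]
```

Wrist and top views agree to within 2 mm. Required shift is about (-8.5, -23.5) mm and -2.5°. Going over the section, then down to TCP z of about 0.077.

```bash
python3 -m handwheel '[{"hand":1,"dx":1.9,"dy":4.1,"dz":0,"wx":0.0,"wy":0.0,"wz":-0.015},{"hand":1,"dx":0,"dy":0,"dz":-2.5,"wx":0,"wy":0,"wz":0},{"hand":1,"dx":0,"dy":0,"dz":-2.5,"wx":0,"wy":0,"wz":0},{"hand":1,"dx":0,"dy":0,"dz":-2.5,"wx":0,"wy":0,"wz":0},{"hand":1,"dx":0,"dy":0,"dz":-2,"wx":0,"wy":0,"wz":0},{"hand":1,"dx":0,"dy":0,"dz":-2,"wx":0,"wy":0,"wz":0},{"hand":1,"dx":0,"dy":0,"dz":-1,"wx":0,"wy":0,"wz":0},{"hand":1,"dx":0,"dy":0,"dz":0,"wx":0,"wy":0,"wz":0},{"hand":1,"dx":0,"dy":0,"dz":0,"wx":0,"wy":0,"wz":0}]'
```

```text
time_s: 3.05
position: [0.5554, 0.1497, 0.0979]
tcp_rot: [[0.15, 0.989, 0.0], [0.989, -0.15, 0.0], [0.0, 0.0, -1.0]]
force: [-0.1, -0.4, 0.1]
opening: 1.001
```

```bash
python3 -m handwheel '[{"hand":1,"dx":0.15,"dy":0.4,"dz":-1,"wx":0,"wy":0,"wz":0.005},{"hand":1,"dx":0,"dy":0,"dz":-1,"wx":0,"wy":0,"wz":0},{"hand":1,"dx":0,"dy":0,"dz":0,"wx":0,"wy":0,"wz":0},{"hand":-1,"dx":0,"dy":0,"dz":0,"wx":0,"wy":0,"wz":0},{"hand":-1,"dx":0,"dy":0,"dz":0,"wx":0,"wy":0,"wz":0},{"hand":-1,"dx":0,"dy":0,"dz":0,"wx":0,"wy":0,"wz":0},{"hand":-1,"dx":0,"dy":0,"dz":0,"wx":0,"wy":0,"wz":0},{"hand":-1,"dx":0,"dy":0,"dz":0,"wx":0,"wy":0,"wz":0},{"hand":-1,"dx":0,"dy":0,"dz":0,"wx":0,"wy":0,"wz":0}]'
```

```text
time_s: 3.95
position: [0.5574, 0.1539, 0.0778]
tcp_rot: [[0.145, 0.99, 0.002], [0.99, -0.145, 0.0], [0.0, 0.002, -1.0]]
force: [1.2, -1.1, -0.0]
opening: 0.574
```

Gripped: the opening corresponds to 50 mm. Sliding it in.

```bash
python3 -m handwheel '[{"hand":-1,"dx":-0.2,"dy":-0.5,"dz":0,"wx":0,"wy":0,"wz":-0.014},{"hand":-1,"dx":-0.2,"dy":-0.5,"dz":0,"wx":0,"wy":0,"wz":-0.014},{"hand":-1,"dx":-0.2,"dy":-0.5,"dz":0,"wx":0,"wy":0,"wz":-0.014},{"hand":-1,"dx":-0.15,"dy":-0.4,"dz":0,"wx":0,"wy":0,"wz":0},{"hand":-1,"dx":-0.1,"dy":-0.3,"dz":0,"wx":0,"wy":0,"wz":0},{"hand":-1,"dx":0,"dy":0,"dz":0,"wx":0,"wy":0,"wz":0},{"hand":-1,"dx":0,"dy":0,"dz":0,"wx":0,"wy":0,"wz":0},{"hand":-1,"dx":0,"dy":0,"dz":0,"wx":0,"wy":0,"wz":0}]'
python3 - <<'E'
from rig import bot, vision
import cv2, numpy as np
for n in ['top','wrist']:
    c=vision.get_calibration(n);p,d=vision.capture(n);np.savez(n+'2.npz',p=p,d=d,c=c)
    p=cv2.resize(p[190:300,270:460],None,fx=4,fy=4,interpolation=cv2.INTER_CUBIC) if n=='top' else p
    cv2.imwrite(f'pics/{n}2.png',p[:,:,::-1])
print(bot.read_state()['force'])
E
```

```text
time_s: 4.75
position: [0.548, 0.1313, 0.0778]
tcp_rot: [[0.186, 0.983, -0.0], [0.983, -0.186, -0.001], [-0.001, -0.0, -1.0]]
force: [-0.3, -2.2, 3.9]
opening: 0.571
[-1.33829774 -2.58758951  5.43767192]
```

View pics/wrist2.png

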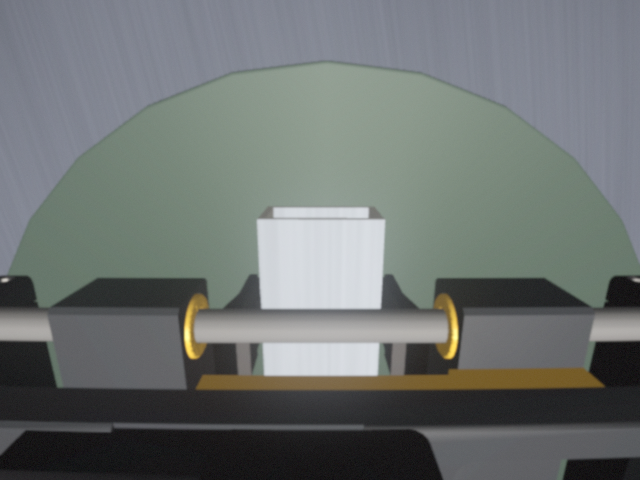

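View pics/top2.png

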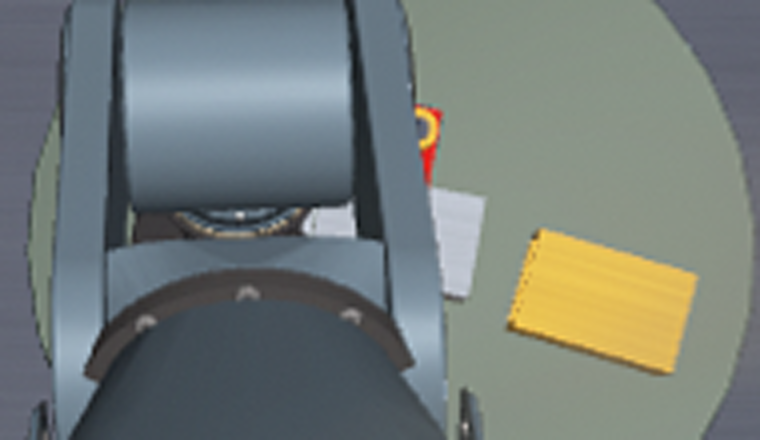

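The top view is blocked by the arm, and the wrist view shows the tube held straight with a gap of about 1 mm left. I'll press gently by 1 mm, then let go.

```bash
python3 -m handwheel '[{"hand":-1,"dx":-0.02,"dy":-0.1,"dz":0,"wx":0,"wy":0,"wz":0},{"hand":-1,"dx":0,"dy":0,"dz":0,"wx":0,"wy":0,"wz":0},{"hand":-1,"dx":0,"dy":0,"dz":0,"wx":0,"wy":0,"wz":0}]'
```

```text
time_s: 5.15
position: [0.548, 0.1313, 0.0777]
tcp_rot: [[0.186, 0.983, 0.0], [0.983, -0.186, 0.0], [0.0, 0.0, -1.0]]
force: [-0.7, 1.1, 5.1]
opening: 0.57
```

```bash
python3 -m handwheel '[{"hand":-1,"dx":-0.03,"dy":-0.15,"dz":0,"wx":0,"wy":0,"wz":0},{"hand":-1,"dx":0,"dy":0,"dz":0,"wx":0,"wy":0,"wz":0},{"hand":-1,"dx":0,"dy":0,"dz":0,"wx":0,"wy":0,"wz":0}]'
```

```text
time_s: 5.45
position: [0.5479, 0.1304, 0.0778]
tcp_rot: [[0.186, 0.983, 0.001], [0.983, -0.186, 0.001], [0.002, 0.001, -1.0]]
force: [0.4, 4.7, 4.9]
opening: 0.571
```

The +y force is now building (4.7 N), so the faces are meeting. Releasing and backing off.

```bash
python3 -m handwheel '[{"hand":1,"dx":0,"dy":0,"dz":0,"wx":0,"wy":0,"wz":0},{"hand":1,"dx":0,"dy":0,"dz":0,"wx":0,"wy":0,"wz":0},{"hand":1,"dx":0,"dy":0,"dz":0,"wx":0,"wy":0,"wz":0},{"hand":1,"dx":0,"dy":0,"dz":0,"wx":0,"wy":0,"wz":0},{"hand":1,"dx":0,"dy":0,"dz":0,"wx":0,"wy":0,"wz":0},{"hand":1,"dx":0,"dy":0,"dz":1.5,"wx":0,"wy":0,"wz":0},{"hand":1,"dx":0,"dy":0,"dz":2.5,"wx":0,"wy":0,"wz":0},{"hand":1,"dx":0,"dy":0,"dz":4,"wx":0,"wy":0,"wz":0},{"hand":1,"dx":0,"dy":0,"dz":4,"wx":0,"wy":0,"wz":0},{"hand":1,"dx":0,"dy":0,"dz":3,"wx":0,"wy":0,"wz":0}]'
python3 -m handwheel '[{"hand":1,"dx":-2,"dy":-4,"dz":0,"wx":0,"wy":0,"wz":0},{"hand":1,"dx":-2,"dy":-4,"dz":0,"wx":0,"wy":0,"wz":0},{"hand":1,"dx":-2,"dy":-4,"dz":0,"wx":0,"wy":0,"wz":0},{"hand":1,"dx":-2,"dy":-4,"dz":0,"wx":0,"wy":0,"wz":0},{"hand":1,"dx":-2,"dy":-4,"dz":0,"wx":0,"wy":0,"wz":0},{"hand":1,"dx":-2,"dy":-4,"dz":0,"wx":0,"wy":0,"wz":0},{"hand":1,"dx":-1,"dy":-4.5,"dz":0,"wx":0,"wy":0,"wz":0},{"hand":1,"dx":-1,"dy":-4.5,"dz":0,"wx":0,"wy":0,"wz":0},{"hand":1,"dx":0,"dy":-4.5,"dz":0,"wx":0,"wy":0,"wz":0},{"hand":1,"dx":0,"dy":0,"dz":0,"wx":0,"wy":0,"wz":0}]'
python3 - <<'E'
from h import *
from rig import vision,bot
c=vision.get_calibration('top');p,d=vision.capture('top');q,_=vision.capture('scene')
cv2.imwrite('pics/top3.png',cv2.resize(p[190:300,270:460],None,fx=4,fy=4,interpolation=cv2.INTER_CUBIC)[:,:,::-1])
cv2.imwrite('pics/sc3.png',cv2.resize(q[165:275,225:385],None,fx=5,fy=5,interpolation=cv2.INTER_CUBIC)[:,:,::-1])
np.savez('top3.npz',p=p,d=d)
E
```

```text
time_s: 6.45
position: [0.5482, 0.1294, 0.2299]
tcp_rot: [[0.186, 0.983, 0.002], [0.983, -0.186, -0.0], [0.0, 0.002, -1.0]]
force: [0.8, -1.1, 0.6]
opening: 0.997
time_s: 7.45
position: [0.4085, -0.252, 0.2281]
tcp_rot: [[0.192, 0.981, 0.003], [0.981, -0.192, -0.005], [-0.005, 0.004, -1.0]]
force: [0.8, 0.2, 0.5]
opening: 0.997
```

View pics/top3.png

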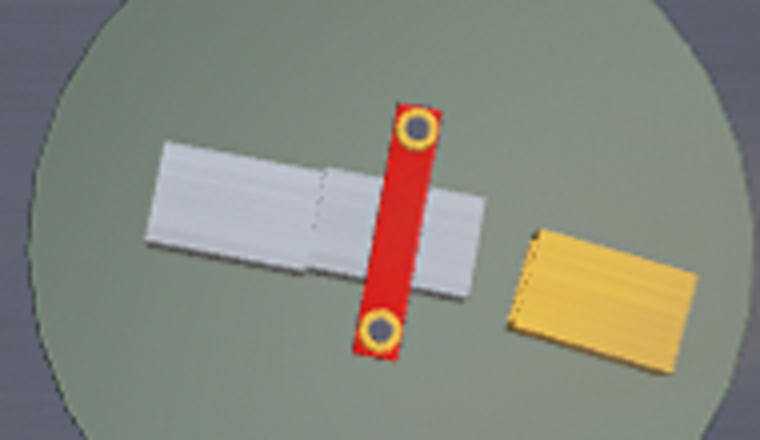

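View pics/sc3.png

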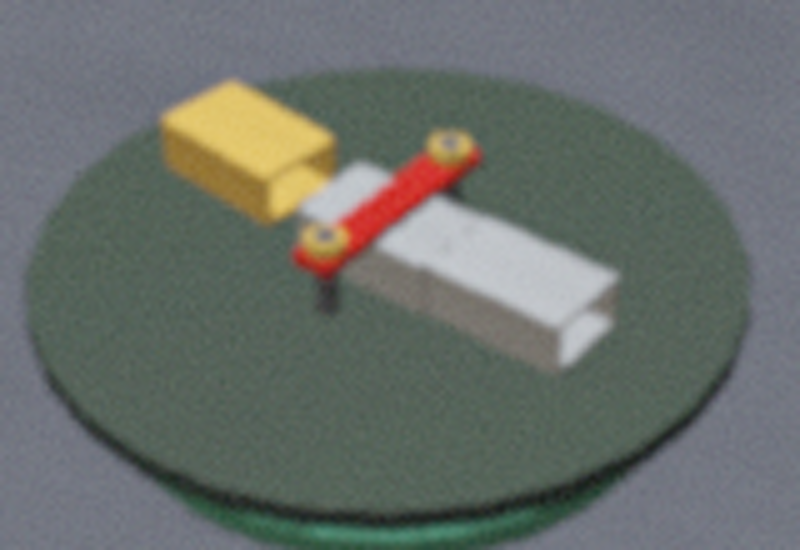

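The seam at about (318,195) in the top crop is closed and the two sections run straight, with the brass unmoved. One numeric check, then I'll hand in.

```bash
python3 - <<'E'
from h import *
from rig import vision,hand_in
ct=vision.get_calibration('top')
z=np.load('top3.npz');p=z['p'].astype(int);d=z['d'];r,g,b=p[...,0],p[...,1],p[...,2]
def rect(m,x0,y0,x1,y1):
    M=np.zeros(m.shape,np.uint8);M[y0:y1,x0:x1]=m[y0:y1,x0:x1];v,u=np.nonzero(M)
    P=onplane(ct,np.c_[u,v],.1);print(np.median(depthpts(ct,np.c_[u,v],d[v,u])[:,2]).round(4),cv2.minAreaRect((P[:,:2]*1000).astype(np.float32)))
s=(r>160)&(g>165)&(b>170)
rect(s,300,215,349,265);rect(s,300,215,400,275);rect((r>190)&(b<120)&(g>140),395,240,450,290)
print(hand_in())
E
```

```text
0.1003 ((547.2080688476562, 129.34487915039062), (83.42828369140625, 49.401832580566406), 79.82757568359375)
0.1003 ((541.3895263671875, 91.31107330322266), (161.04856872558594, 51.07989501953125), 80.65898132324219)
0.1001 ((501.974609375, -48.977291107177734), (82.29922485351562, 49.46852493286133), 73.3502426147461)
the job is handed in; nothing more can be done
None
```

The loose steel section is now up against the clamped one. I gripped it across its 50 mm width and slid it about 24 mm along the clamped axis while turning it about 2.5°. When I felt light contact (about 5 N) I let go and backed the arm away, then handed in at about 7.5 s.

Last checks, from the top camera:
- **Gap:** the two sections measure 161 mm overall against an ideal 160 mm, so the gap is about 1 mm or less.
- **In line:** the sideways offset is about 2–3 mm, with a slight step visible at the seam. The direction differs by about 0.6°, and the combined outline gave 80.7° against 79.2° for the clamped section, because of that step.
- **Lying flat:** the top face is at 0.100 m, so it rests on the turntable.
- **Brass:** it moved less than 0.1 mm.

Before the move, two-view heights of the loose section's top read 3–4 mm lower than depth (0.096–0.097 m against 0.100 m). The loose section's first sideways position also differed by about 2 mm between the top and wrist cameras. Both are well inside the tolerances.

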